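# Put right the two parking-station flags

### The arm

A 6-joint arm with a two-finger parallel gripper is mounted at the origin on a cart in front of the work surface, level with it; the furniture and walls round the work are solid. World frame = base frame: x ahead of the robot, y to its left, z up, the work surface at z = 0. Lengths are in m, angles in rad, forces in N, time in s.
With the tool pointing down it reaches from about 0.325 to 1 m from the base axis. Payload 5.1 kg.
Tool frame: the origin (TCP) lies on the centre line of the jaws, within the pads' length; the fingertips stand 17 mm ahead of it and the grasp point (between the pads) lies 2 mm behind it (env.tip_extent is the distance from the TCP to the fingertips, in m); z points along the fingers, y is the line along which they close (so a half turn about z gives the same grasp; the last joint's range is limited). The gripper opens to 85 mm and grips with 20 to 120 N. Pads are 22 mm wide; open, the fingers measure 114 mm over their backs; the gripper's body (76 mm by 85 mm) begins 54 mm behind the grasp point. The pads swing forward as they close: fully open they stand 13 mm farther back than shut.
Start: joints at [-1.364, 0.124, 1.65, -0, 1.367, -0.083], TCP at [0.186, -0.623, 0.248] pointing down, gripper open.
Joint ranges: [-2.61, 2.61], [-1.02, 2.33], [0.03, 2.71], [-1.35, 4.49], [0.32, 2.68], [-2.91, 2.91]. Speed limits (rad/s): [2.57, 2.57, 3.14, 3.14, 3.14, 3.14].

### API

Orientations are given as a unit quaternion [x, y, z, w].
In Python, from bench import env gives the robot as it stands.
- The arm moves only by the tool servo_tool, never from a script. Its argument "motion" is a list of rows, each a list of 7 numbers: the shift along the tool's x, y, z as a fraction of full scale, then the turn, a rotation vector about the tool's x, y, z as a fraction of full scale, then the opening, from -1 (shut) to 1 (fully open). In form: [[x, y, z, wx, wy, wz, grip], ...]. A call has 1 to 5 rows; each row is the pose to reach, as a shift and turn from the pose commanded when the call began, along the tool's axes at that moment; what a row does not reach only later rows make up. Full scale, the value 1, is 0.2 m for a shift and 45 degrees for a turn. A row lasts 1/12 s, in which the tool goes at most 41.7 mm and 7.16 degrees, less where a joint would pass 70% of its speed; a pose out of reach is approached as far as the arm can. A call with a number of a shift or a turn outside -1 to 1 is refused whole. A call with a gripper value outside its range is refused whole. The fingers move at their own pace and stop on an object; "grip_force" is the grip in N (left out, the last holds). Time passes only in rows, so rows that repeat a pose let the fingers close. It gives the time, the measured TCP pose, the force, the opening and the grip force at its end, in the units of the state.
- env.read_state(): the state, without advancing time (a new reading comes with each control period).
- env.grab_frame(name): name is "side" or "top" or "wrist"; returns the picture (480x640x3 uint8, blue, green, red); there is no depth.
- env.camera_model(name): a dict with "camera_matrix" (3x3 intrinsics, pixels), "pose" (4x4, takes a point from camera to world coordinates); the wrist camera has in their place "hand_eye" (4x4, takes a point from camera to tool coordinates, whose origin is the TCP and whose axes are the flange's). Camera axes: x right, y down, z forward; pixel columns grow to the right and rows downward; lengths in m; the calibration is good to about 2 mm. A picture is of the moment at which its call begins: read the wrist's pose just before it. camera_model takes no time and is no camera call.
- env.close_job(): hands the job in; it is judged then, once.
The state is a dict: "clock": time; "joints": joint angles; "qvel": joint speeds; "joint_torque": joint torques, N m; "ee_pos": TCP position; "tool_rot": TCP orientation; "force": force on the tool from outside, world axes, zero at the start; "moment": the same for the moment, N m; "finger_gap": finger opening in m; "grasp_force": force on a finger pad.
Only numpy, scipy, OpenCV 4.12 (cv2) and the standard library are available. Lean on these libraries where they do the work, as an engineer would, in place of code of your own. Each camera call takes 0.05 s, during which the arm holds its last target. There are 200 camera calls.

### The job

The flip-over flags on the two lens parking stations are both wrong: red should mean occupied and green should mean empty. With the fingertips, tip each flag over its hinge so that the station with the black lens on its pad shows red on top and the empty station shows green on top, both lying fully down. Do not pinch a flag between the fingers, and leave the lens and the loose things on the bench where they are.

Things in the scene. Friction and masses are not known exactly. Their poses are not given: they have to be found in the camera images.
- station_lens: Station with the black lens on its pad, fixed to the bench. Origin: on the bench under the flag's pivot; x points to the round pad, z up. Aluminium base plate x -45 to +100 mm, y -38 to +38, 8 mm high. Two dark posts, 8 x 16 mm, 128 mm high, at x = -36 and +36 carry the hinge; free space between them. White pad 56 mm across at x = +68, top 10 mm up.
- station_empty: Station with an empty pad, fixed to the bench. Origin: on the bench under the flag's pivot; x points to the round pad, z up. Aluminium base plate x -45 to +100 mm, y -38 to +38, 8 mm high. Two dark posts, 8 x 16 mm, 128 mm high, at x = -36 and +36 carry the hinge; free space between them. White pad 56 mm across at x = +68, top 10 mm up.
- pivot_lens (a point): centre of the flag's hinge on the occupied station, 120 mm above the bench; axes as the station's. The flag is a flat paddle, 56 mm wide along the hinge, 6 mm thick, one face green, one red, reaching 84 mm from here to its half-round free end; when level its underside is 117 mm above the bench and nothing is under its outer half
- pivot_empty (a point): centre of the flag's hinge on the empty station, 120 mm above the bench; axes as the station's. The flag is a flat paddle, 56 mm wide along the hinge, 6 mm thick, one face green, one red, reaching 84 mm from here to its half-round free end; when level its underside is 117 mm above the bench and nothing is under its outer half
- edge_lens (a point): middle of the free end of the occupied station's flag, at mid thickness, 84 mm from the pivot; turns with the flag: x along the hinge, y towards the pivot, z out of the green face
- edge_empty (a point): the same point on the empty station's flag, 84 mm from the pivot; x along the hinge, y towards the pivot, z out of the green face
- flag_lens (a joint): Occupied station: flag hinge angle, axis along the station's x, stops at 0 and 3.14. 0: level, out to the station's -y side, GREEN face up; 1.57: straight up; 3.14: level, out to its +y side, RED face up. Swings easily, damped; flag weighs about 40 g and falls softly within 3 s to the side it leans to. Raise it from under its free end. Starts at 0 (green up).
- flag_empty (a joint): Empty station: flag hinge angle, axis along the station's x, stops at 0 and 3.14. 0: level, out to the station's -y side, GREEN face up; 1.57: straight up; 3.14: level, out to its +y side, RED face up. Swings easily, damped; flag weighs about 40 g and falls softly within 3 s to the side it leans to. Raise it from under its free end. Starts at 3.14 (red up).
- black_lens: black camera lens, 43 mm across, 68 mm high, standing upright and loose on the pad of the occupied station; origin at the centre of its underside
- cap: round black lens cap, 54 mm across, 11 mm high, lying loose on the bench; leave alone; origin at the centre of its underside
- brass_weight: brass 100 g weight, 26 mm across, 34 mm high, loose; leave alone; origin at the centre of its underside
- tape: roll of black tape lying flat, 58 mm across, 19 mm high, loose; leave alone; origin at the centre of its underside
- cup: translucent open specimen cup, 69 mm across, 37 mm high, loose; leave alone; origin at the centre of its underside
- tweezers: dark tweezers lying flat, 118 mm long, 8 mm high, loose; leave alone; origin at the centre of its underside
Mind the look-alikes: they are no part of the job. What is shaped like the black_lens but purple is not meant.

How it is judged:
At the end, for the whole second after the job is handed in: The occupied station's flag lies red side up (joint above 3.04 rad) and the empty station's flag green side up (joint below 0.10 rad); the lens stands upright on its pad within 10 mm of its start, and the loose bystanders are within 20 mm of theirs (value of joint flag_lens above 3.04 rad and value of joint flag_empty below 0.1 rad and distance of black_lens from where it was at the start of the episode below 0.01 m and angle between black_lens's own z axis and vertical below 0.1 rad and distance of each of cap, brass_weight, tape, cup, tweezers from where it was at the start of the episode below 0.02 m); the robot touches nothing.
It fails at once if a flag is taken between the fingers (the point between the pads is inside the flag while the fingers touch it) ((contact force between the fingers and anything else above 0.3 N and x of the grasp point in the frame of edge_lens between -0.03 and 0.03 m and y of the grasp point in the frame of edge_lens between 0 and 0.08 m and z of the grasp point in the frame of edge_lens between -0.004 and 0.004 m) or (contact force between the fingers and anything else above 0.3 N and x of the grasp point in the frame of edge_empty between -0.03 and 0.03 m and y of the grasp point in the frame of edge_empty between 0 and 0.08 m and z of the grasp point in the frame of edge_empty between -0.004 and 0.004 m)).
It fails at once if the lens is lifted by over 6 mm, pushed more than 10 mm or tipped (height (world z) of black_lens above 0.016 m or distance of black_lens from where it was at the start of the episode above 0.01 m or angle between black_lens's own z axis and vertical above 0.2 rad).
It fails at once if a loose bystander is moved more than 20 mm (distance of any of cap, brass_weight, tape, cup, tweezers from where it was at the start of the episode above 0.02 m).
It also fails if it takes over 67 s, if anything falls off the work surface, if the arm or the gripper's body presses on something with over 40 N, if the wrist force passes 120 N, or if a joint passes its speed limit or range.

## Working session

There is one attempt and no reset: what is moved stays moved. The work goes in short steps, Python scripts to look and compute and a tool call to move; the robot and the scene stay as the last step left them, time stands still between calls to the robot, and variables do not carry over. Pictures are saved under pics/ and viewed, at most 10 in all, crops included, and the job is handed in when it is done.

Besides the shell and the picture viewer there is one more tool, called after "Emit:" as a command line: name --pt "numbers of a row" for each row, then --argument value for the rest. servo_tool: Moves the arm, as the interface text tells. Its arguments: {"type":"object","properties":{"motion":{"type":"array"},"grip_force":{"type":"number"}},"required":["motion"]}

```bash
ls; mkdir -p pics
python3 - <<'E'
from bench import env
import cv2,numpy as np
np.set_printoptions(precision=4,suppress=True)
for n in ("top","side"):
    cv2.imwrite(f"pics/{n}0.png",env.grab_frame(n)); m=env.camera_model(n); print(m["camera_matrix"],m["pose"])
print(env.camera_model("wrist")["hand_eye"])
print(env.read_state(),env.tip_extent)
E
```

```text
pics
[[490.7022   0.     323.6766]
 [  0.     490.7022 238.4774]
 [  0.       0.       1.    ]] [[ 0.0177 -0.9982  0.0569  0.533 ]
 [-0.9996 -0.0163  0.0247 -0.0818]
 [-0.0238 -0.0573 -0.9981  1.3713]
 [ 0.      0.      0.      1.    ]]
[[459.0015   0.     316.1862]
 [  0.     459.0015 245.6118]
 [  0.       0.       1.    ]] [[-0.92   -0.2068  0.333   0.2271]
 [-0.3915  0.4437 -0.8061  0.8539]
 [ 0.019  -0.872  -0.4892  0.678 ]
 [ 0.      0.      0.      1.    ]]
[[ 0.001  -0.9591 -0.2829  0.0724]
 [ 1.      0.0011 -0.0004  0.0004]
 [ 0.0007 -0.2829  0.9591 -0.1255]
 [ 0.      0.      0.      1.    ]]
{'clock': 0.1, 'joints': array([-1.3636,  0.1244,  1.6516, -0.    ,  1.3675, -0.0826]), 'qvel': array([ 0.0002, -0.0023, -0.0027, -0.0023, -0.0021,  0.0003]), 'joint_torque': array([  0.0007, -42.4932, -36.6653,  -0.    ,   0.004 ,   0.    ]), 'ee_pos': array([ 0.1856, -0.6224,  0.2472]), 'tool_rot': array([ 0.9895,  0.1444, -0.0001, -0.001 ]), 'force': array([-0.0133,  0.2285, -0.2544]), 'moment': array([0.0058, 0.064 , 0.0435]), 'grasp_force': 0.0, 'finger_gap': 0.08529102789972132} 0.017
```

View pics/top0.png

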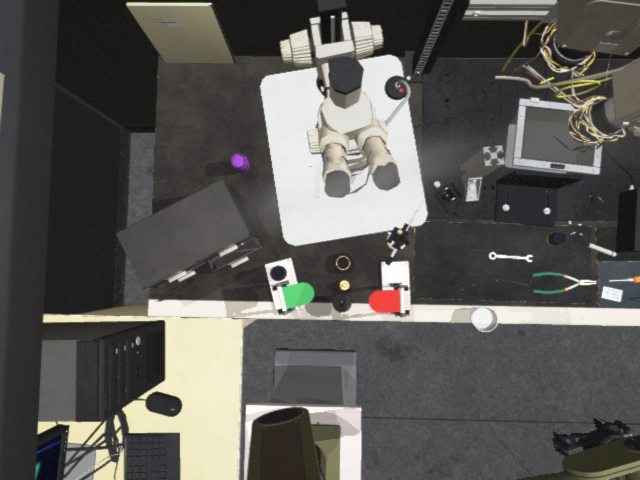

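View pics/side0.png

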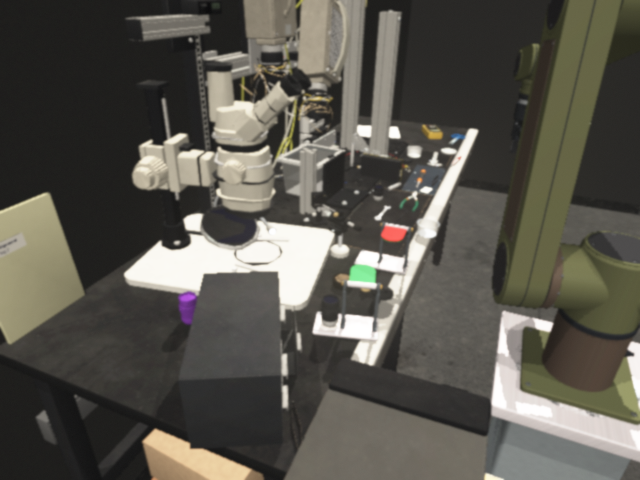

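The top view shows the lens station near (283,287), with its green flag pointing right. The empty station is near (397,287), with its red flag pointing left. Tape, weight and cap lie between them near (343,262–302). I'll enlarge that area.

Run:
```python
import cv2
a=cv2.imread("pics/top0.png")[215:327,250:430]
cv2.imwrite("pics/c.png",cv2.resize(a,(792,493),interpolation=cv2.INTER_CUBIC))
```

```text
(no output)
```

View pics/c.png

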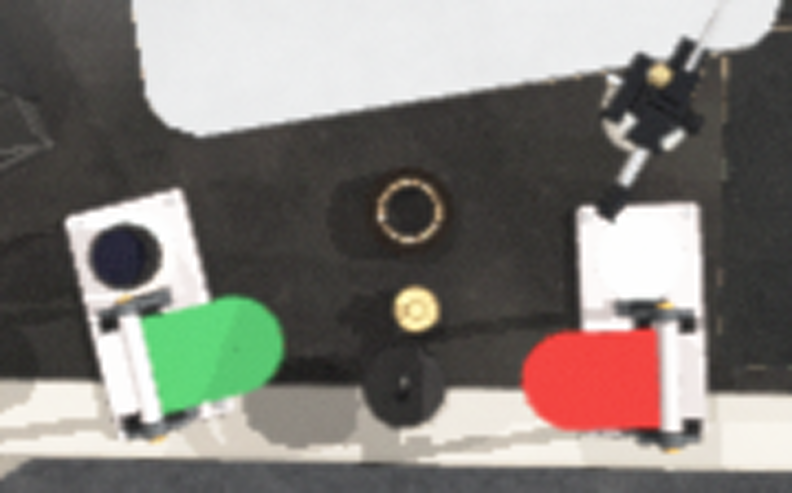

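In the crop (scale 4.4, offset 250,215):
- **Lens station:** plate corners (66,218) and (182,190), lens (126,256), flag end (284,342).
- **Empty station:** plate corners (577,205) and (698,205), flag end (523,380).

Now I'll fit the station poses.

```bash
cat > h.py <<'E'
from bench import env
import numpy as np
from scipy.optimize import least_squares
np.set_printoptions(precision=4,suppress=True)
M=env.camera_model("top");K=M["camera_matrix"];P=np.linalg.inv(M["pose"])
def proj(p): c=K@(P[:3,:3]@p+P[:3,3]); return c[:2]/c[2]
def fit(obs):
    def f(v):
        c,s=np.cos(v[2]),np.sin(v[2])
        return np.concatenate([proj(np.array([v[0]+c*x-s*y,v[1]+s*x+c*y,z]))-(np.array(u)/4.4+[250,215]) for (x,y,z),u in obs])
    r=least_squares(f,[.46,0,0]); return r.x,r.fun.reshape(-1,2)
E
python3 - <<'E'
from h import *
m=1e-3*np.array([1,1,1])
def o(l): return [(np.array(a)*.001,b) for a,b in l]
print(fit(o([((100,38,8),(66,218)),((100,-38,8),(182,190)),((0,-84,123),(284,342)),((68,0,78),(125,256)),((36,0,128),(133,300)),((-36,0,128),(150,430))])))
print(fit(o([((100,38,8),(577,205)),((100,-38,8),(698,205)),((0,84,123),(523,380)),((36,0,128),(655,312)),((-36,0,128),(670,440))])))
E
```

```text
(array([0.4489, 0.0524, 0.2343]), array([[ 0.5537, -0.6657],
       [ 0.8313, -0.1853],
       [-0.3017, -0.8839],
       [-0.0495, -0.6861],
       [-1.5129,  1.9282],
       [ 0.5986,  0.3823]]))
(array([ 0.4507, -0.2491,  0.0411]), array([[-0.4439,  0.0845],
       [-0.4021, -0.5673],
       [-1.0323, -0.083 ],
       [ 2.1348,  0.3886],
       [-0.3389,  0.1268]]))
```

```bash
cat >> h.py <<'E'
from scipy.spatial.transform import Rotation as R
ST={"L":((.449,.052),.234,1),"E":((.4507,-.2491),.041,-1)}
def go(st,r,z,alpha,x=0,n=5,flip=False,g=-1):
    """print rows taking the fingertip to x along hinge, r out on the flag's starting side, height z; tool z tilted alpha deg from down towards the pivot"""
    (px,py),yaw,s=ST[st]; a=np.radians(alpha)
    xd=np.array([np.cos(yaw),np.sin(yaw),0]); yd=np.array([-xd[1],xd[0],0])*s; u=np.array([0,0,1.])
    tz=np.sin(a)*yd-np.cos(a)*u; tx=-xd if flip else xd; Rt=np.c_[tx,np.cross(tz,tx),tz]
    tcp=np.array([px,py,0])+xd*x-yd*r+u*z-tz*env.tip_extent
    S=env.read_state(); Rc=R.from_quat(S["tool_rot"]).as_matrix()
    d=Rc.T@(tcp-S["ee_pos"])/.2; w=R.from_matrix(Rc.T@Rt).as_rotvec()/(np.pi/4)
    tip=S["ee_pos"]+Rc[:,2]*.017-[px,py,0]
    print("now x,r,z",np.array([tip@xd,-tip@yd,tip[2]]).round(4),"q",S["joints"].round(2),"F",S["force"].round(1),"t",round(S["clock"],2),"| row",d.round(3),w.round(3),"tcp",tcp.round(3))
E
python3 -c "
from h import *
go('L',.23,.30,0);go('L',.23,.30,50)"
```

```text
now x,r,z [-0.4126  0.5949  0.2302] q [-1.36  0.12  1.65 -0.    1.37 -0.08] F [-0.   0.2 -0.3] t 0.1 | row [ 2.162 -1.707 -0.346] [-0.002 -0.     0.071] tcp [ 0.502 -0.172  0.317]
now x,r,z [-0.4126  0.5949  0.2302] q [-1.36  0.12  1.65 -0.    1.37 -0.08] F [-0.   0.2 -0.3] t 0.1 | row [ 2.158 -1.642 -0.315] [1.108 0.031 0.067] tcp [ 0.505 -0.184  0.311]
```

Emit:
servo_tool --pt "0.16 -0.12 -0.06 0 0 0 -1" --pt "0.32 -0.25 -0.12 0 0 0.02 -1" --pt "0.48 -0.37 -0.18 0 0 0.04 -1" --pt "0.62 -0.49 -0.25 0 0 0.06 -1" --pt "0.75 -0.6 -0.3 0 0 0.07 -1"

```text
clock: 0.52
ee_pos: [0.296, -0.4632, 0.309]
tool_rot: [0.993, 0.117, 0.0, 0.0]
force: [1.0, 0.6, -0.3]
finger_gap: 0.0254
grasp_force: 0.0
```

Emit:
servo_tool --pt "0.16 -0.12 0 0.08 0 0 -1" --pt "0.32 -0.25 0 0.2 0 0 -1" --pt "0.48 -0.37 0 0.32 0 0 -1" --pt "0.62 -0.49 0 0.43 0 0 -1" --pt "0.75 -0.6 0 0.55 0 0 -1"

```text
clock: 0.93
ee_pos: [0.4143, -0.3114, 0.3087]
tool_rot: [0.97, 0.115, -0.025, -0.215]
force: [0.0, -0.8, -1.1]
finger_gap: 0.0004
grasp_force: 0.0
```

```bash
python3 -c "
from h import *
go('L',.20,.25,50)"
```

```text
now x,r,z [-0.118   0.3383  0.2933] q [-0.85  0.01  1.71  0.2   1.81  0.5 ] F [ 0.  -0.8 -1.1] t 0.93 | row [ 0.591 -0.498  0.496] [0.556 0.002 0.002] tcp [ 0.498 -0.155  0.261]
```

Emit:
servo_tool --pt "0.16 -0.05 -0.02 0.11 0 0 -1" --pt "0.32 -0.1 0.05 0.22 0 0 -1" --pt "0.48 -0.22 0.18 0.33 0 0 -1" --pt "0.59 -0.36 0.34 0.44 0 0 -1" --pt "0.59 -0.5 0.5 0.555 0 0 -1"

```text
clock: 1.35
ee_pos: [0.5006, -0.1663, 0.2639]
tool_rot: [0.901, 0.107, -0.049, -0.419]
force: [0.6, 0.2, -1.1]
finger_gap: -0.0003
grasp_force: 0.0
```

Emit:
servo_tool --pt "0 0 0 0 0 0 -1"

```text
clock: 1.43
ee_pos: [0.4955, -0.162, 0.2567]
tool_rot: [0.898, 0.106, -0.055, -0.423]
force: [-1.1, 0.6, -1.4]
finger_gap: 0.0001
grasp_force: 0.0
```

```bash
python3 -c "
from h import *
import cv2
go('L',.177,.168,50);go('L',.062,.072,50)
cv2.imwrite('pics/w1.png',env.grab_frame('wrist'))"
```

```text
now x,r,z [-0.0046  0.2058  0.2459] q [-0.66  0.19  1.73  0.53  1.94  0.68] F [-1.1  0.6 -1.4] t 1.43 | row [0.026 0.208 0.358] [-0.012  0.013 -0.006] tcp [ 0.493 -0.133  0.179]
now x,r,z [-0.0046  0.2058  0.2459] q [-0.66  0.19  1.73  0.53  1.94  0.68] F [-1.1  0.6 -1.4] t 1.43 | row [0.034 0.213 1.107] [-0.012  0.013 -0.006] tcp [ 0.466 -0.021  0.083]
```

View pics/w1.png

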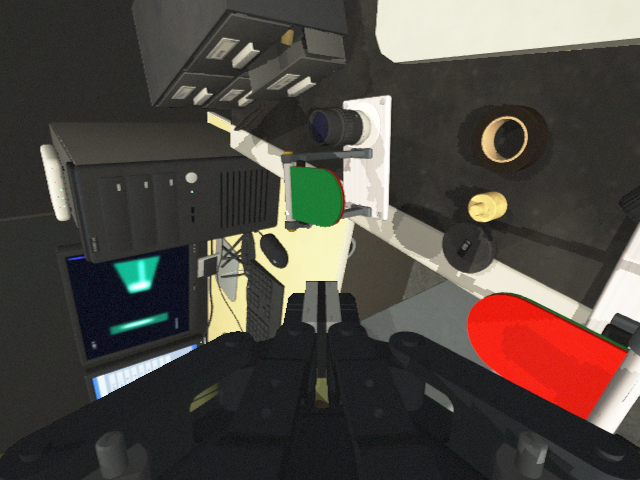

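The wrist view shows the green flag ahead, with its free end at about (344,194), and the tips clear. I'll go to the pre-pose and check that point against the fit.

```bash
cat >> h.py <<'E'
def wproj(p):
    S=env.read_state(); m=env.camera_model("wrist"); T=np.eye(4);T[:3,:3]=R.from_quat(S["tool_rot"]).as_matrix();T[:3,3]=S["ee_pos"]
    c=m["camera_matrix"]@(np.linalg.inv(T@m["hand_eye"])@np.append(p,1))[:3]; return c[:2]/c[2]
def sp(st,x,y,z):
    (px,py),yaw,s=ST[st]; c,d=np.cos(yaw),np.sin(yaw); return np.array([px+c*x-d*y,py+d*x+c*y,z])
E
python3 -c "
from h import *
print('Ledge',wproj(sp('L',0,-.084,.12)),'Lplate',wproj(sp('L',.1,-.038,.008)),'Eedge',wproj(sp('E',0,.084,.123)))"
```

```text
Ledge [341.4829 206.1019] Lplate [387.8673  98.5651] Eedge [462.1411 309.8446]
```

Emit:
servo_tool --pt "0 0.05 0.09 0 0 0 -1" --pt "0.01 0.1 0.18 0 0 0 -1" --pt "0.02 0.15 0.27 0 0 0 -1" --pt "0.03 0.21 0.36 0 0 0 -1" --pt "0.03 0.21 0.36 0 0 0 -1"

```text
clock: 1.9
ee_pos: [0.4962, -0.1386, 0.1827]
tool_rot: [0.901, 0.105, -0.051, -0.418]
force: [-1.1, 0.1, -0.2]
finger_gap: 0.0
grasp_force: 0.0
```

```bash
python3 -c "
from h import *
go('L',.062,.072,50)"
```

```text
now x,r,z [0.0017 0.1833 0.1718] q [-0.63  0.23  1.8   0.53  1.8   0.64] F [-1.1  0.1 -0.2] t 1.9 | row [-0.006 -0.01   0.785] [ 0.003  0.004 -0.003] tcp [ 0.466 -0.021  0.083]
```

Emit:
servo_tool --pt "0 -0.01 0.16 0 0 0 -1" --pt "0 -0.01 0.32 0 0 0 -1" --pt "0 -0.01 0.48 0 0 0 -1" --pt "0 -0.01 0.64 0 0 0 -1" --pt "0 -0.01 0.785 0 0 0 -1"

```text
clock: 2.32
ee_pos: [0.4705, -0.0222, 0.0862]
tool_rot: [0.902, 0.107, -0.048, -0.416]
force: [15.3, -71.5, 23.0]
finger_gap: -0.0001
grasp_force: 50.1
```

Emit:
servo_tool --pt "0 0 0 0 0 0 -1"

```text
clock: 2.4
ee_pos: [0.4718, -0.0243, 0.087]
tool_rot: [0.903, 0.107, -0.047, -0.414]
force: [0.0, -7.6, 0.9]
finger_gap: -0.0001
grasp_force: 2.7
```

```bash
python3 -c "
from h import *
go('L',.062,.112,50);go('L',.058,.152,50);go('L',.04,.175,50);go('L',-.045,.172,50)"
```

```text
now x,r,z [0.0045 0.0667 0.0759] q [-0.49  0.22  2.01  0.6   1.57  0.63] F [ 0.  -7.6  0.9] t 2.4 | row [-0.022 -0.151 -0.1  ] [ 0.018 -0.003  0.004] tcp [ 0.466 -0.021  0.123]
now x,r,z [0.0045 0.0667 0.0759] q [-0.49  0.22  2.01  0.6   1.57  0.63] F [ 0.  -7.6  0.9] t 2.4 | row [-0.021 -0.315 -0.216] [ 0.018 -0.003  0.004] tcp [ 0.465 -0.017  0.163]
now x,r,z [0.0045 0.0667 0.0759] q [-0.49  0.22  2.01  0.6   1.57  0.63] F [ 0.  -7.6  0.9] t 2.4 | row [-0.02  -0.461 -0.223] [ 0.018 -0.003  0.004] tcp [0.461 0.    0.186]
now x,r,z [0.0045 0.0667 0.0759] q [-0.49  0.22  2.01  0.6   1.57  0.63] F [ 0.  -7.6  0.9] t 2.4 | row [-0.02  -0.728  0.109] [ 0.018 -0.003  0.004] tcp [0.442 0.083 0.183]
```

```bash
python3 -c "
from h import *
import cv2
a=cv2.resize(env.grab_frame('wrist')[60:420,140:540],(400,360));b=cv2.resize(env.grab_frame('side')[210:350,300:450],(386,360),interpolation=2)
cv2.imwrite('pics/w2.png',np.hstack([a,b]))
print(env.read_state()['force'])"
```

```text
[-1.1915 -5.9846  1.1339]
```

View pics/w2.png

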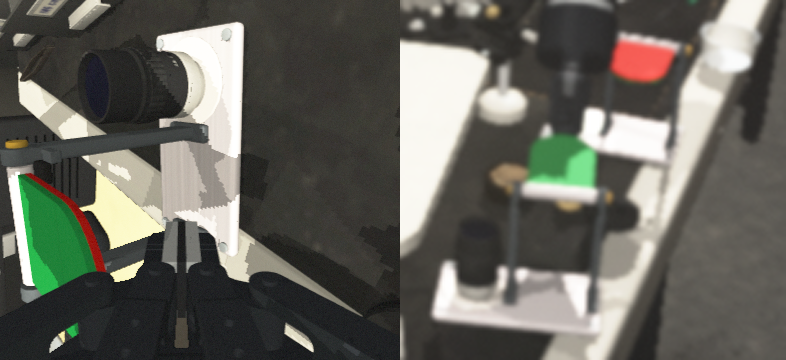

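The gripper's wide knuckle, not the tip, ran into the flag's edge. I'll back out along the tool axis and roll the tool by 90° so the slim side faces the flag.

Emit:
servo_tool --pt "0 0 -0.12 0 0 0 -1" --pt "0 0 -0.28 0 0 0 -1" --pt "0 0 -0.44 0 0 0 -1" --pt "0 0 -0.6 0 0 0 -1" --pt "0 0 -0.7 0 0 -0.1 -1"

```text
clock: 2.92
ee_pos: [0.4964, -0.1293, 0.1807]
tool_rot: [0.897, 0.142, -0.03, -0.417]
force: [0.4, -0.6, 0.2]
finger_gap: -0.0
grasp_force: 0.0
```

Emit:
servo_tool --pt "0 0 0 0 0 -0.15 -1" --pt "0 0 0 0 0 -0.3 -1" --pt "0 0 0 0 0 -0.45 -1" --pt "0 0 0 0 0 -0.6 -1" --pt "0 0 0 0 0 -0.75 -1"

```text
clock: 3.33
ee_pos: [0.4952, -0.1271, 0.1783]
tool_rot: [0.816, 0.398, 0.092, -0.409]
force: [-0.3, 0.4, 0.3]
finger_gap: 0.0
grasp_force: 0.0
```

Emit:
servo_tool --pt "0 0 0 0 0 -0.15 -1" --pt "0 0 0 0 0 -0.3 -1" --pt "0 0 0 0 0 -0.45 -1" --pt "0 0 0 0 0 -0.6 -1" --pt "0 0 0 0 0 -0.75 -1"

```text
clock: 3.75
ee_pos: [0.4952, -0.127, 0.1783]
tool_rot: [0.665, 0.618, 0.207, -0.364]
force: [-0.2, -0.1, 0.3]
finger_gap: -0.0
grasp_force: 0.0
```

Emit:
servo_tool --pt "0 0 0 0 0 -0.15 -1" --pt "0 0 0 0 0 -0.3 -1" --pt "0 0 0 0 0 -0.36 -1" --pt "0 0 0 0 0 -0.36 -1"

```text
clock: 4.08
ee_pos: [0.4952, -0.1269, 0.1781]
tool_rot: [0.573, 0.704, 0.255, -0.332]
force: [-0.0, 0.0, 0.1]
finger_gap: -0.0001
grasp_force: 0.0
```

```bash
cat >> h.py <<'E'
def go2(st,r,z,alpha,x=0):
    """as go, but tool x points up (roll -90 for L)"""
    (px,py),yaw,s=ST[st]; a=np.radians(alpha)
    xd=np.array([np.cos(yaw),np.sin(yaw),0]); yd=np.array([-xd[1],xd[0],0])*s; u=np.array([0,0,1.])
    tz=np.sin(a)*yd-np.cos(a)*u; tx=np.cos(a)*yd+np.sin(a)*u; Rt=np.c_[tx,np.cross(tz,tx),tz]
    tcp=np.array([px,py,0])+xd*x-yd*r+u*z-tz*env.tip_extent
    S=env.read_state(); Rc=R.from_quat(S["tool_rot"]).as_matrix()
    d=Rc.T@(tcp-S["ee_pos"])/.2; w=R.from_matrix(Rc.T@Rt).as_rotvec()/(np.pi/4)
    tip=S["ee_pos"]+Rc[:,2]*.017-[px,py,0]
    print("now x,r,z",np.array([tip@xd,-tip@yd,tip[2]]).round(4),"q",S["joints"].round(2),"F",S["force"].round(1),"t",round(S["clock"],2),"| row",d.round(3),w.round(3))
E
python3 -c "
from h import *
import cv2
cv2.imwrite('pics/w3.png',env.grab_frame('wrist'))
go2('L',.177,.168,50);go2('L',.068,.077,50)"
```

```text
now x,r,z [0.0034 0.1715 0.1668] q [-0.62  0.22  1.83  0.54  1.78 -0.9 ] F [-0.2 -0.2  1.3] t 4.13 | row [-0.014 -0.016 -0.025] [ 0.002  0.009 -0.039]
now x,r,z [0.0034 0.1715 0.1668] q [-0.62  0.22  1.83  0.54  1.78 -0.9 ] F [-0.2 -0.2  1.3] t 4.13 | row [-0.007 -0.018  0.685] [ 0.002  0.009 -0.039]
```

View pics/w3.png

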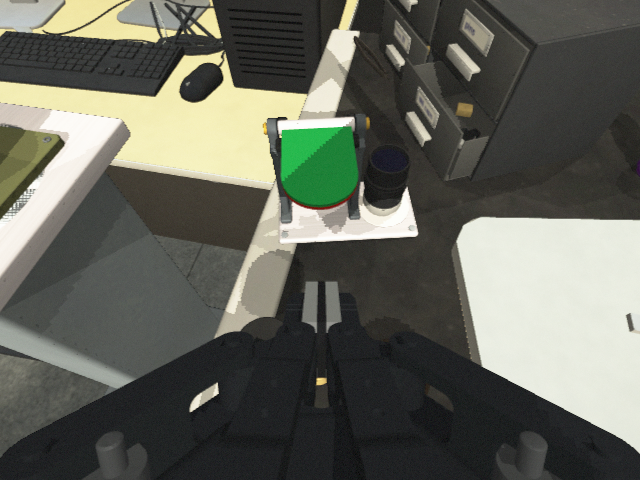

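The flag lies level, with its lower edge at (320,207) in line with the fingers, and the lens is undisturbed. I'll advance gently.

Emit:
servo_tool --pt "-0.01 -0.01 0.1 0 0 0 -1" --pt "-0.01 -0.02 0.22 0 0 0 -1" --pt "-0.01 -0.02 0.34 0 0 0 -1" --pt "-0.01 -0.02 0.45 0 0 0 -1" --pt "-0.01 -0.02 0.54 0 0 0 -1"

```text
clock: 4.55
ee_pos: [0.4714, -0.047, 0.1048]
tool_rot: [0.574, 0.703, 0.255, -0.334]
force: [0.6, 0.0, -0.2]
finger_gap: 0.0003
grasp_force: 0.0
```

Emit:
servo_tool --pt "0 0 0.03 0 0 0 -1" --pt "0 0 0.06 0 0 0 -1" --pt "0 0 0.09 0 0 0 -1" --pt "0 0 0.12 0 0 0 -1" --pt "0 0 0.12 0 0 0 -1"

```text
clock: 4.97
ee_pos: [0.4672, -0.0294, 0.0892]
tool_rot: [0.573, 0.703, 0.255, -0.334]
force: [1.1, 0.5, -0.5]
finger_gap: -0.0001
grasp_force: 0.0
```

```bash
python3 -c "
from h import *
go2('L',.066,.117,50);go2('L',.06,.152,50);go2('L',.04,.175,50);go2('L',-.045,.172,50)"
```

```text
now x,r,z [-0.0012  0.0704  0.0782] q [-0.5   0.22  2.01  0.6   1.58 -0.91] F [ 1.1  0.5 -0.5] t 4.97 | row [ 0.162  0.001 -0.109] [-0.001  0.006 -0.04 ]
now x,r,z [-0.0012  0.0704  0.0782] q [-0.5   0.22  2.01  0.6   1.58 -0.91] F [ 1.1  0.5 -0.5] t 4.97 | row [ 0.315 -0.004 -0.199] [-0.001  0.006 -0.04 ]
now x,r,z [-0.0012  0.0704  0.0782] q [-0.5   0.22  2.01  0.6   1.58 -0.91] F [ 1.1  0.5 -0.5] t 4.97 | row [ 0.467 -0.009 -0.197] [-0.001  0.006 -0.04 ]
now x,r,z [-0.0012  0.0704  0.0782] q [-0.5   0.22  2.01  0.6   1.58 -0.91] F [ 1.1  0.5 -0.5] t 4.97 | row [ 0.73  -0.017  0.137] [-0.001  0.006 -0.04 ]
```

No contact. Now I'll lift along the arc, slowly at first.

Emit:
servo_tool --pt "0.04 0 -0.03 0 0 0 -1" --pt "0.08 0 -0.06 0 0 0 -1" --pt "0.12 0 -0.085 0 0 0 -1" --pt "0.16 0 -0.11 0 0 0 -1" --pt "0.2 0 -0.135 0 0 0 -1"

```text
clock: 5.38
ee_pos: [0.4676, -0.0243, 0.1389]
tool_rot: [0.573, 0.704, 0.255, -0.333]
force: [-0.6, -0.4, 0.6]
finger_gap: 0.0
grasp_force: 0.1
```

Emit:
servo_tool --pt "0.03 0 -0.015 0 0 0 -1" --pt "0.06 0 -0.03 0 0 0 -1" --pt "0.09 0 -0.05 0 0 0 -1" --pt "0.12 0 -0.065 0 0 0 -1" --pt "0.14 0 -0.065 0 0 0 -1"

```text
clock: 5.8
ee_pos: [0.4665, -0.016, 0.1681]
tool_rot: [0.573, 0.704, 0.255, -0.334]
force: [0.3, -0.7, -0.4]
finger_gap: -0.0002
grasp_force: 0.1
```

```bash
python3 -c "
from h import *
import cv2
cv2.imwrite('pics/w4.png',env.grab_frame('wrist'))
go2('L',.04,.175,50);go2('L',-.045,.172,50)"
```

```text
now x,r,z [0.0013 0.0569 0.1573] q [-0.48  0.08  2.    0.62  1.69 -0.82] F [ 0.4  0.6 -0. ] t 5.85 | row [ 0.121 -0.01   0.007] [ 0.     0.007 -0.038]
now x,r,z [0.0013 0.0569 0.1573] q [-0.48  0.08  2.    0.62  1.69 -0.82] F [ 0.4  0.6 -0. ] t 5.85 | row [ 0.385 -0.018  0.341] [ 0.     0.007 -0.038]
```

View pics/w4.png

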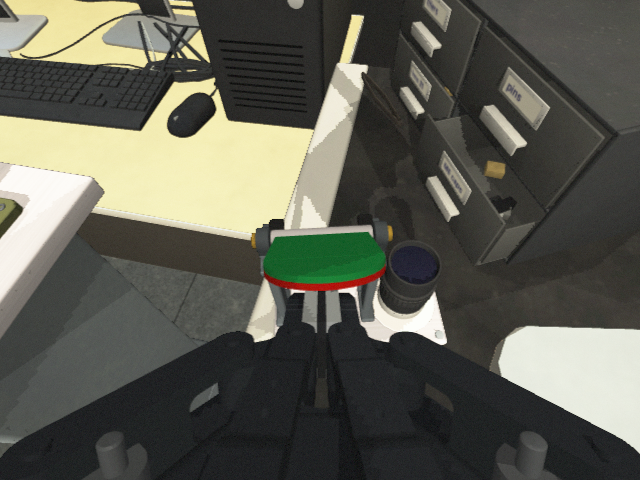

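The flag rides up on the fingertips, its red edge at (320,285). I'll keep going over the top.

Emit:
servo_tool --pt "0.04 0 0 0 0 0 -1" --pt "0.08 0 0 0 0 0 -1" --pt "0.12 0 0.01 0 0 0 -1" --pt "0.15 0 0.05 0 0 0 -1" --pt "0.19 0 0.09 0 0 0 -1"

```text
clock: 6.27
ee_pos: [0.4583, 0.0224, 0.1845]
tool_rot: [0.573, 0.703, 0.255, -0.334]
force: [0.1, 0.4, -0.4]
finger_gap: -0.0003
grasp_force: 0.2
```

Emit:
servo_tool --pt "0.04 0 0.05 0 0 0 -1" --pt "0.08 0 0.1 0 0 0 -1" --pt "0.12 0 0.15 0 0 0 -1" --pt "0.16 0 0.2 0 0 0 -1" --pt "0.2 0 0.25 0 0 0 -1"

```text
clock: 6.68
ee_pos: [0.4442, 0.0856, 0.1823]
tool_rot: [0.573, 0.703, 0.255, -0.334]
force: [0.5, 0.7, 0.9]
finger_gap: 0.0001
grasp_force: 0.1
```

Emit:
servo_tool --pt "0 0 0 0 0 0 -1" --pt "0 0 0 0 0 0 -1"

```text
clock: 6.85
ee_pos: [0.4443, 0.0849, 0.1824]
tool_rot: [0.573, 0.704, 0.255, -0.334]
force: [-0.4, -0.2, 1.0]
finger_gap: 0.0001
grasp_force: 0.0
```

```bash
python3 -c "
from h import *
import cv2
cv2.imwrite('pics/w5.png',env.grab_frame('wrist'))
go2('L',-.06,.172,50);go2('L',.17,.27,50)"
```

```text
now x,r,z [ 0.0033 -0.0455  0.1715] q [-0.32 -0.05  2.11  0.71  1.62 -0.69] F [ 0.5 -0.3  0.6] t 6.9 | row [ 0.048 -0.018  0.054] [-0.001  0.006 -0.039]
now x,r,z [ 0.0033 -0.0455  0.1715] q [-0.32 -0.05  2.11  0.71  1.62 -0.69] F [ 0.5 -0.3  0.6] t 6.9 | row [-0.322 -0.008 -1.14 ] [-0.001  0.006 -0.039]
```

View pics/w5.png

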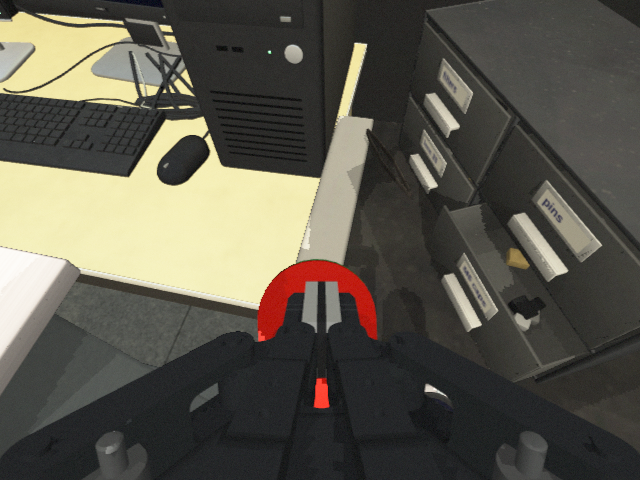

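The flag is past vertical, with the red face towards the camera. Retreating along the tool axis.

Emit:
servo_tool --pt "0 0 -0.15 0 0 0 -1" --pt "0 0 -0.35 0 0 0 -1" --pt "0 0 -0.55 0 0 0 -1" --pt "0 0 -0.78 0 0 0 -1" --pt "0 0 -1 0 0 0 -1"

```text
clock: 7.32
ee_pos: [0.4792, -0.0613, 0.3088]
tool_rot: [0.573, 0.703, 0.255, -0.334]
force: [0.5, 0.5, 0.5]
finger_gap: 0.0002
grasp_force: 0.0
```

Emit:
servo_tool --pt "0 0 0 0 -0.15 0 -1" --pt "0 0 0 0 -0.3 0 -1" --pt "0 0 0 0 -0.45 0 -1" --pt "0 0 0 0 -0.6 0 -1" --pt "0 0 0 0 -0.75 0 -1"

```text
clock: 7.73
ee_pos: [0.4797, -0.0607, 0.3086]
tool_rot: [0.623, 0.77, 0.077, -0.112]
force: [-0.3, 0.1, 0.2]
finger_gap: 0.0004
grasp_force: 0.0
```

```bash
python3 -c "
from h import *
go2('L',.15,.27,0);go2('E',.177,.25,0)"
```

```text
now x,r,z [0.0035 0.1122 0.2923] q [-0.35 -0.2   1.88  0.22  1.63 -0.57] F [-0.3  0.1  0.2] t 7.73 | row [-0.19  -0.013  0.06 ] [-0.024 -0.347 -0.031]
now x,r,z [0.0356 0.1915 0.2923] q [-0.35 -0.2   1.88  0.22  1.63 -0.57] F [-0.3  0.1  0.2] t 7.73 | row [-0.075 -0.185  0.2  ] [ 0.51  -0.085 -3.752]
```

```bash
sed -i 's/def go2(st,r,z,alpha,x=0)/def go2(st,r,z,alpha,x=0,k=1)/; s/tx=np.cos(a)\*yd+np.sin(a)\*u;/tx=k*(np.cos(a)*yd+np.sin(a)*u);/' h.py; python3 -c "
from h import *
go2('E',.18,.27,0,k=-1);go2('E',.18,.25,50,k=-1)"
```

```text
now x,r,z [0.0356 0.1915 0.2923] q [-0.35 -0.2   1.88  0.22  1.63 -0.57] F [-0.3  0.1  0.2] t 7.73 | row [-0.033 -0.184  0.107] [-0.057 -0.343  0.213]
now x,r,z [0.0356 0.1915 0.2923] q [-0.35 -0.2   1.88  0.22  1.63 -0.57] F [-0.3  0.1  0.2] t 7.73 | row [-0.007 -0.17   0.25 ] [ 0.04  -1.451  0.229]
```

Emit:
servo_tool --pt "0 -0.03 0 0 -0.15 0.02 -1" --pt "0 -0.06 0 0 -0.3 0.05 -1" --pt "0 -0.09 0 0 -0.45 0.1 -1" --pt "0 -0.13 0 0.01 -0.6 0.15 -1" --pt "0 -0.17 0 0.02 -0.73 0.2 -1"

```text
clock: 8.15
ee_pos: [0.4458, -0.067, 0.3097]
tool_rot: [0.677, 0.72, -0.117, 0.099]
force: [0.1, 0.3, -0.7]
finger_gap: 0.0002
grasp_force: 0.0
```

Emit:
servo_tool --pt "0 0 0 0 -0.15 0 -1" --pt "0 0 0 0 -0.3 0 -1" --pt "0 0 0 0 -0.45 0 -1" --pt "0 0 0 0 -0.6 0 -1" --pt "0 0 0 0 -0.7 0 -1"

```text
clock: 8.57
ee_pos: [0.4459, -0.0661, 0.3081]
tool_rot: [0.618, 0.668, -0.297, 0.29]
force: [0.1, 0.3, -0.4]
finger_gap: -0.0
grasp_force: 0.0
```

```bash
python3 -c "
from h import *
go2('E',.175,.168,50,k=-1);go2('E',.068,.077,50,k=-1)
print(wproj(sp('E',0,.084,.12)))
import cv2
cv2.imwrite('pics/w6.png',np.hstack([cv2.resize(env.grab_frame('wrist'),(480,360)),env.grab_frame('top')[80:440,200:500]]))"
```

```text
now x,r,z [0.0025 0.1702 0.2969] q [ 0.17 -0.3   2.09 -0.85  1.53  0.21] F [ 0.1  0.3 -0.4] t 8.57 | row [0.504 0.012 0.405] [-0.013 -0.022  0.053]
now x,r,z [0.0025 0.1702 0.2969] q [ 0.17 -0.3   2.09 -0.85  1.53  0.21] F [ 0.1  0.3 -0.4] t 8.57 | row [0.496 0.018 1.107] [-0.013 -0.022  0.053]
[323.2213 124.5717]
```

View pics/w6.png

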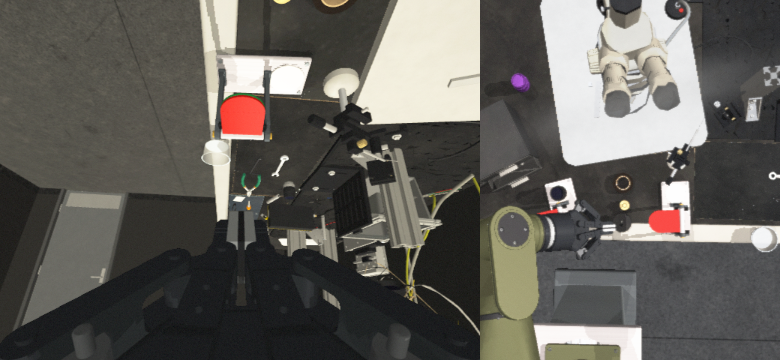

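The red flag's end matches the prediction, at (243,95) in the half-scale view, and the lens flag has gone over. Approaching the empty station.

Emit:
servo_tool --pt "0.1 0 0.08 0 0 0.02 -1" --pt "0.2 0 0.16 0 0 0.04 -1" --pt "0.3 0 0.24 0 -0.02 0.05 -1" --pt "0.4 0.01 0.32 0 -0.02 0.05 -1" --pt "0.5 0.01 0.4 -0.01 -0.02 0.05 -1"

```text
clock: 9.08
ee_pos: [0.4435, -0.0614, 0.1802]
tool_rot: [0.63, 0.654, -0.291, 0.301]
force: [-0.1, 0.8, -0.1]
finger_gap: 0.0002
grasp_force: 0.0
```

Emit:
servo_tool --pt "0 0 0.05 0 0 0 -1" --pt "0 0 0.15 0 0 0 -1" --pt "0 0 0.25 0 0 0 -1" --pt "0 0 0.35 0 0 0 -1" --pt "0 0 0.45 0 0 0 -1"

```text
clock: 9.5
ee_pos: [0.4464, -0.1312, 0.1235]
tool_rot: [0.63, 0.654, -0.291, 0.302]
force: [0.4, -0.9, -0.3]
finger_gap: 0.0
grasp_force: 0.0
```

```bash
python3 -c "
from h import *
go2('E',.070,.078,50,k=-1)"
```

```text
now x,r,z [0.0005 0.105  0.1125] q [ 0.03 -0.09  2.26 -0.96  1.19  0.48] F [ 0.4 -0.9 -0.3] t 9.5 | row [ 0.018 -0.002  0.245] [-0.003 -0.009 -0.002]
```

Emit:
servo_tool --pt "0.02 0 0.05 0 0 0 -1" --pt "0.02 0 0.1 0 0 0 -1" --pt "0.02 0 0.15 0 0 0 -1" --pt "0.02 0 0.2 0 0 0 -1" --pt "0.02 0 0.24 0 0 0 -1"

```text
clock: 9.92
ee_pos: [0.4469, -0.1641, 0.088]
tool_rot: [0.629, 0.655, -0.292, 0.302]
force: [-0.1, -0.5, -0.2]
finger_gap: 0.0002
grasp_force: 0.0
```

```bash
python3 -c "
from h import *
go2('E',.066,.117,50,k=-1);go2('E',.057,.157,50,k=-1)
go2('E',.02,.18,50,k=-1);go2('E',-.048,.172,50,k=-1)"
```

```text
now x,r,z [-0.0004  0.0721  0.077 ] q [-0.05 -0.02  2.28 -1.03  1.09  0.51] F [-0.1 -0.5 -0.2] t 9.92 | row [-0.172  0.001 -0.106] [-0.003 -0.008  0.001]
now x,r,z [-0.0004  0.0721  0.077 ] q [-0.05 -0.02  2.28 -1.03  1.09  0.51] F [-0.1 -0.5 -0.2] t 9.92 | row [-0.353  0.001 -0.201] [-0.003 -0.008  0.001]
now x,r,z [-0.0004  0.0721  0.077 ] q [-0.05 -0.02  2.28 -1.03  1.09  0.51] F [-0.1 -0.5 -0.2] t 9.92 | row [-0.561  0.001 -0.135] [-0.003 -0.008  0.001]
now x,r,z [-0.0004  0.0721  0.077 ] q [-0.05 -0.02  2.28 -1.03  1.09  0.51] F [-0.1 -0.5 -0.2] t 9.92 | row [-0.75   0.002  0.15 ] [-0.003 -0.008  0.001]
```

Emit:
servo_tool --pt "-0.04 0 -0.03 0 0 0 -1" --pt "-0.08 0 -0.06 0 0 0 -1" --pt "-0.12 0 -0.085 0 0 0 -1" --pt "-0.16 0 -0.11 0 0 0 -1" --pt "-0.2 0 -0.135 0 0 0 -1"

```text
clock: 10.33
ee_pos: [0.4475, -0.1686, 0.1381]
tool_rot: [0.629, 0.655, -0.291, 0.303]
force: [-0.3, -0.7, -0.5]
finger_gap: 0.0
grasp_force: 0.1
```

Emit:
servo_tool --pt "-0.03 0 -0.015 0 0 0 -1" --pt "-0.06 0 -0.03 0 0 0 -1" --pt "-0.09 0 -0.05 0 0 0 -1" --pt "-0.12 0 -0.065 0 0 0 -1" --pt "-0.15 0 -0.065 0 0 0 -1"

```text
clock: 10.75
ee_pos: [0.4475, -0.1783, 0.1681]
tool_rot: [0.628, 0.655, -0.292, 0.302]
force: [-0.6, 1.1, -0.2]
finger_gap: 0.0002
grasp_force: 0.2
```

Emit:
servo_tool --pt "-0.04 0 0 0 0 0 -1" --pt "-0.08 0 0 0 0 0 -1" --pt "-0.12 0 0.01 0 0 0 -1" --pt "-0.15 0 0.05 0 0 0 -1" --pt "-0.19 0 0.09 0 0 0 -1"

```text
clock: 11.17
ee_pos: [0.449, -0.2174, 0.1848]
tool_rot: [0.628, 0.655, -0.292, 0.302]
force: [-0.0, -0.4, -0.0]
finger_gap: -0.0002
grasp_force: 0.2
```

```bash
python3 -c "
from h import *
go2('E',-.048,.172,50,k=-1)"
```

```text
now x,r,z [-0.0004  0.0188  0.1738] q [-0.17 -0.2   2.24 -0.97  1.12  0.25] F [-0.  -0.4 -0. ] t 11.17 | row [-0.209  0.002  0.26 ] [-0.003 -0.008  0.002]
```

Emit:
servo_tool --pt "-0.04 0 0.05 0 0 0 -1" --pt "-0.08 0 0.1 0 0 0 -1" --pt "-0.12 0 0.15 0 0 0 -1" --pt "-0.16 0 0.2 0 0 0 -1" --pt "-0.21 0 0.26 0 0 0 -1"

```text
clock: 11.58
ee_pos: [0.4511, -0.2845, 0.1825]
tool_rot: [0.628, 0.655, -0.292, 0.301]
force: [0.7, -0.5, -0.0]
finger_gap: 0.0
grasp_force: 0.2
```

Emit:
servo_tool --pt "0 0 0 0 0 0 -1" --pt "0 0 0 0 0 0 -1" --pt "0 0 0 0 0 0 -1"

```text
clock: 11.83
ee_pos: [0.4512, -0.2834, 0.1826]
tool_rot: [0.629, 0.655, -0.292, 0.301]
force: [-0.1, 0.1, -0.7]
finger_gap: 0.0005
grasp_force: 0.0
```

Emit:
servo_tool --pt "0 0 -0.15 0 0 0 -1" --pt "0 0 -0.35 0 0 0 -1" --pt "0 0 -0.55 0 0 0 -1" --pt "0 0 -0.78 0 0 0 -1" --pt "0 0 -1 0 0 0 -1"

```text
clock: 12.25
ee_pos: [0.4453, -0.1342, 0.3091]
tool_rot: [0.628, 0.655, -0.292, 0.302]
force: [1.6, 0.5, 1.0]
finger_gap: -0.0001
grasp_force: 0.0
```

Emit:
servo_tool --pt "-0.1 0 0 0 0 0 -1" --pt "-0.2 0 0 0 0 0 -1" --pt "-0.2 0 0 0 0 0 -1" --pt "-0.2 0 0 0 0 0 -1" --pt "-0.2 0 0 0 0 0 -1"

```text
clock: 12.67
ee_pos: [0.4466, -0.1616, 0.3371]
tool_rot: [0.628, 0.655, -0.292, 0.301]
force: [-1.0, -0.1, -0.4]
finger_gap: 0.0001
grasp_force: 0.0
```

```bash
python3 -c "
from h import *
import cv2
for i in range(40): b=env.grab_frame('top')
c=cv2.resize(b[200:340,240:430],(500,368),interpolation=2)
d=cv2.resize(env.grab_frame('side')[210:350,300:410],(289,368),interpolation=2)
cv2.imwrite('pics/f.png',np.hstack([c,d]))
S=env.read_state();print(S['clock'],S['ee_pos'],S['force'],S['joints'])"
```

```text
14.7167 [ 0.4471 -0.162   0.3386] [ 0.3336 -0.464  -0.2473] [-0.0425 -0.3625  2.0944 -0.8791  1.4063  0.0687]
```

View pics/f.png

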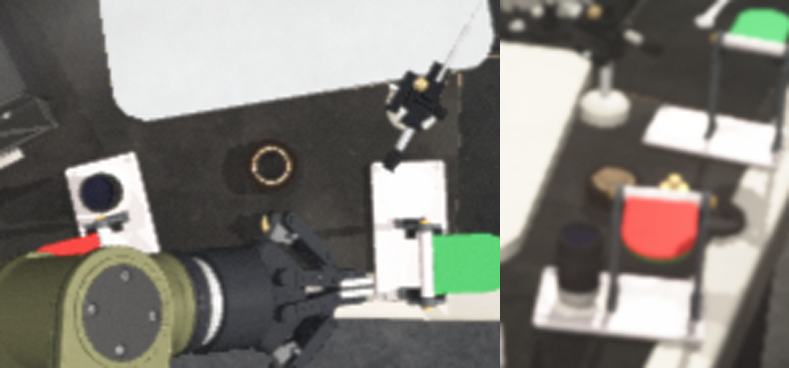

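Both flags are over: the lens station shows red and the empty one green. The lens flag's free end is at side pixel (361,308), so I'll check that it's level before handing in.

```bash
python3 -c "
from h import *
M=env.camera_model('side');Pi=np.linalg.inv(M['pose'])
def f(p): c=M['camera_matrix']@(Pi@np.append(p,1))[:3]; return c[:2]/c[2]
for th in (0,.1,.2,.4): print(th,f(sp('L',0,.084*np.cos(th),.12+.084*np.sin(th)))) 
print(f(sp('L',0,0,.12)))"
```

```text
0 [358.6261 308.004 ]
0.1 [358.9139 304.4983]
0.2 [359.2377 300.7535]
0.4 [359.9781 292.7293]
[362.0381 284.8449]
```

Observed row 308 against 308.0 predicted for a level flag, so it lies fully down.

```bash
python3 -c "
from bench import env
print(env.close_job())"
```

```text
the job is handed in; nothing more can be done
None
```

I tipped both flags and handed the job in at about 15 s: the lens station shows red and lies level by measurement, the empty station shows green (checked by eye only), the lens and the bystanders I could see looked in place, the first approach bumped the lens flag's edge at up to about 75 N (under the 120 N wrist limit; the arm/gripper-body limit is 40 N), and no verdict was returned.

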